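# Sort the panel's cartridge fuses into their trays

### The arm

A 7-joint arm with a two-finger parallel gripper is mounted at the origin on the work surface. World frame = base frame: x ahead of the robot, y to its left, z up, the work surface at z = 0. Lengths are in m, angles in rad, forces in N, time in s.
With the tool pointing down it reaches from about 0.425 to 0.875 m from the base axis. Payload 9.9 kg.
Tool frame: the origin (TCP) lies between the finger pads; the fingertips stand 25 mm ahead of it and the grasp point (between the pads) lies 6 mm ahead of it; z points along the fingers, y is the line along which they close (so a half turn about z gives the same grasp; the last joint's range is limited). The gripper opens to 85 mm and grips with 20 to 120 N. Pads are 22 mm wide; open, the fingers measure 114 mm over their backs; the gripper's body (76 mm by 85 mm) begins 54 mm behind the grasp point. The pads swing forward as they close: fully open they stand 13 mm farther back than shut.
Start: joints at [-1.206, 0.576, 0.025, 1.437, -0.015, 1.129, -0.057], TCP at [0.293, 0.608, 0.256] pointing down, gripper open.
Joint ranges: [-2.76, 2.76], [-0.34, 2.15], [-1.52, 1.57], [0.19, 2.46], [-1.09, 4.23], [0.17, 1.99], [-2.82, 2.82]. Speed limits (rad/s): [2.22, 2.22, 3.01, 3.01, 3.14, 3.14, 3.14].

### API

Orientations are given as a unit quaternion [x, y, z, w].
In Python, from plant import sense, get_image, camera_params, finish_job gives the robot as it stands.
- The arm moves only by the tool step_arm, never from a script. Its argument "rows" is a list that holds one entry, the list of rows, each a list of 7 numbers: the shift along the tool's x, y, z in mm, then the turn, a rotation vector about the tool's x, y, z in degrees, then the closure, from 0 (fully open) to 1 (shut). A call has 1 to 10 rows; each row is the pose to reach, as a shift and turn from the pose commanded when the call began, along the tool's axes at that moment; what a row does not reach only later rows make up. A row lasts 1/8 s, in which the tool goes at most 62.5 mm and 10.7 degrees, less where a joint would pass 70% of its speed; a pose out of reach is approached as far as the arm can. A call with a gripper value outside its range is refused whole. The fingers move at their own pace and stop on an object; the grip force is fixed at half the most. Time passes only in rows, so rows that repeat a pose let the fingers close. It gives the time, the measured TCP pose, the force, the opening and the grip force at its end, in the units of the state.
- sense(): the state, without advancing time (a new reading comes with each control period).
- get_image(name): name is "side" or "top"; returns the picture (420x560x3 uint8, red, green, blue); there is no depth.
- camera_params(name): a dict with "fx", "fy", "cx", "cy" (pixels), "origin" and "orientation" of the camera in the world. Camera axes: x right, y down, z forward; pixel columns grow to the right and rows downward; lengths in m; the calibration is good to about 2 mm. A picture is of the moment at which its call begins. camera_params takes no time and is no camera call.
- finish_job(): hands the job in; it is judged then, once.
The state is a dict: "time_s": time; "qpos": joint angles; "qd": joint speeds; "effort": joint torques, N m; "eef_pos": TCP position; "tcp_rot": TCP orientation; "contact_force": force on the tool from outside, world axes, zero at the start; "wrist_torque": the same for the moment, N m; "grip_width": finger opening in m; "grasp_force": force on a finger pad.
Only numpy, scipy, OpenCV 4.12 (cv2) and the standard library are available. Lean on these libraries where they do the work, as an engineer would, in place of code of your own. Each camera call takes 0.05 s, during which the arm holds its last target. There are 200 camera calls.

### The job

Sort the four cartridge fuses, which all differ in size: lay each one flat in the grey tray whose pocket is made for it (the longer the fuse, the longer the pocket). The longest is still in the fuse holder: take it sideways out through the open mouth of the spring clips, never straight up. Do not knock over the brown insulator that stands among them.

Things in the scene. Friction and masses are not known exactly. Their poses are not given: they have to be found in the camera images.
- fuse_small_c (a point): Centre of the smallest cartridge fuse: a round white ceramic tube with steel end caps, 10 mm in diameter and 38 mm long; x runs along the fuse. It lies loose on the bench and can roll.
- fuse_fat_c (a point): Centre of the thickest, stubby cartridge fuse: a round white ceramic tube with steel end caps, 22 mm in diameter and 58 mm long; x runs along the fuse. It lies loose on the bench and can roll.
- fuse_slim_c (a point): Centre of the slim cartridge fuse: a round white ceramic tube with steel end caps, 14 mm in diameter and 85 mm long; x runs along the fuse. It lies loose on the bench and can roll.
- fuse_long_c (a point): Centre of the longest cartridge fuse: a round white ceramic tube with steel end caps, 20 mm in diameter and 127 mm long; x runs along the fuse. At the start it sits in the two spring clips of the fuse holder (its caps in the jaws, the middle 80 mm free to grasp).
- tray_small: The grey tray with a shallow rectangular pocket for the 10 x 38 mm fuse, fixed to the bench. Pocket 58 mm (along x) by 26 mm (along y) inside, floor (dark rubber) 4 mm above the bench, lip 5 mm wide all round, 4 mm high above the floor (its top 8 mm above the bench). Origin: centre of the underside, on the bench.
- tray_fat: The grey tray with a shallow rectangular pocket for the 22 x 58 mm fuse, fixed to the bench. Pocket 78 mm (along x) by 38 mm (along y) inside, floor (dark rubber) 4 mm above the bench, lip 5 mm wide all round, 4 mm high above the floor (its top 8 mm above the bench). Origin: centre of the underside, on the bench.
- tray_slim: The grey tray with a shallow rectangular pocket for the 14 x 85 mm fuse, fixed to the bench. Pocket 105 mm (along x) by 30 mm (along y) inside, floor (dark rubber) 4 mm above the bench, lip 5 mm wide all round, 4 mm high above the floor (its top 8 mm above the bench). Origin: centre of the underside, on the bench.
- tray_long: The grey tray with a shallow rectangular pocket for the 20 x 127 mm fuse, fixed to the bench. Pocket 147 mm (along x) by 36 mm (along y) inside, floor (dark rubber) 4 mm above the bench, lip 5 mm wide all round, 4 mm high above the floor (its top 8 mm above the bench). Origin: centre of the underside, on the bench.
- clip: Fixed fuse holder, origin under its centre, on the bench. Black base 64 (x) x 170 (y) x 8 mm; two brass clips at y = -50 and 50 mm, 14 mm wide, 50 mm high, hold the longest fuse along y, centre 36 mm above the bench. Their mouths open to -x, away from the brass back walls; sprung upper jaws stop a straight lift. Moved level to -x, the fuse lifts their lips (about 5 N in all) and is free after 35 mm.
- insulator_c (a point): Centre (26 mm above the bench) of a brown block insulator, 40 x 40 x 55 mm, standing upright among the things; it must stay standing. Its z is up.
There are look-alikes about, which are no part of the job. What is shaped like the tray_fat but purple is not meant.

How it is judged:
At the end, for the whole second after the job is handed in: Each fuse lies flat and at rest on the floor of its own tray's pocket: its centre within 12.5 mm of the pocket's centre along the tray and 10.5 mm across it, not more than 2.5 mm above its resting height, its axis level within 5 degrees; the brown insulator stands upright (within 17 degrees) (x of fuse_small_c in the frame of tray_small between -0.0125 and 0.0125 m and y of fuse_small_c in the frame of tray_small between -0.0105 and 0.0105 m and z of fuse_small_c in the frame of tray_small below 0.0115 m and angle between fuse_small_c's own x axis and vertical between 1.48 and 1.66 rad and linear speed of each of fuse_small, fuse_fat, fuse_slim, fuse_long below 0.02 m/s and x of fuse_fat_c in the frame of tray_fat between -0.0125 and 0.0125 m and y of fuse_fat_c in the frame of tray_fat between -0.0105 and 0.0105 m and z of fuse_fat_c in the frame of tray_fat below 0.0175 m and angle between fuse_fat_c's own x axis and vertical between 1.48 and 1.66 rad and x of fuse_slim_c in the frame of tray_slim between -0.0125 and 0.0125 m and y of fuse_slim_c in the frame of tray_slim between -0.0105 and 0.0105 m and z of fuse_slim_c in the frame of tray_slim below 0.0135 m and angle between fuse_slim_c's own x axis and vertical between 1.48 and 1.66 rad and x of fuse_long_c in the frame of tray_long between -0.0125 and 0.0125 m and y of fuse_long_c in the frame of tray_long between -0.0105 and 0.0105 m and z of fuse_long_c in the frame of tray_long below 0.0165 m and angle between fuse_long_c's own x axis and vertical between 1.48 and 1.66 rad and angle between insulator_c's own z axis and vertical below 0.3 rad); the robot touches nothing.
It fails at once if the brown insulator is knocked over (angle between insulator_c's own z axis and vertical above 0.5 rad).
It fails at once if the longest fuse is pulled straight up out of the spring clips instead of sideways through their mouth (z of fuse_long_c in the frame of clip between 0.045 and 0.06 m and x of fuse_long_c in the frame of clip between -0.008 and 0.012 m and y of fuse_long_c in the frame of clip between -0.03 and 0.03 m).
It also fails if it takes over 115 s, if anything falls off the work surface, if the arm or the gripper's body presses on something with over 40 N, if the wrist force passes 120 N, or if a joint passes its speed limit or range.

## Working session

There is one attempt and no reset: what is moved stays moved. The work goes in short steps, Python scripts to look and compute and a tool call to move; the robot and the scene stay as the last step left them, time stands still between calls to the robot, and variables do not carry over. Pictures are saved under pics/ and viewed, at most 14 in all, crops included, and the job is handed in when it is done.

Besides the shell and the picture viewer there is one more tool, called after "Emit:" as name([rows], argument=value, ...), one row to a line, values as JSON. step_arm: Moves the arm, as the interface text tells. Its arguments: {"type":"object","properties":{"rows":{"type":"array"}},"required":["rows"]}

```bash
mkdir -p pics; python3 - <<'E'
from plant import *
import cv2
for n in("top","side"):
    im=get_image(n); cv2.imwrite(f"pics/{n}0.png",im[:,:,::-1]); print(n,camera_params(n))
s=sense();print(s['eef_pos'],s['tcp_rot'],s['time_s'],s['grip_width'])
E
```

```text
top {'fx': 538.687183371964, 'fy': 538.687183371964, 'cx': 271.6413936293461, 'cy': 213.72248765657005, 'origin': array([0.33719664, 0.12975105, 1.47159466]), 'orientation': array([-0.69778189,  0.71281794, -0.05558391,  0.04360566])}
side {'fx': 535.9187207038569, 'fy': 535.9187207038569, 'cx': 272.53128583548244, 'cy': 206.3947472426295, 'origin': array([-0.13262396, -0.8431718 ,  0.93616816]), 'orientation': array([ 0.85882865, -0.25724464,  0.14004607, -0.42026854])}
[0.29268128 0.60783588 0.25551004] [ 2.22482488e-01  9.74936389e-01 -7.51616149e-04 -1.23049812e-04] 0.1 0.08546121051869333
```

View pics/top0.png

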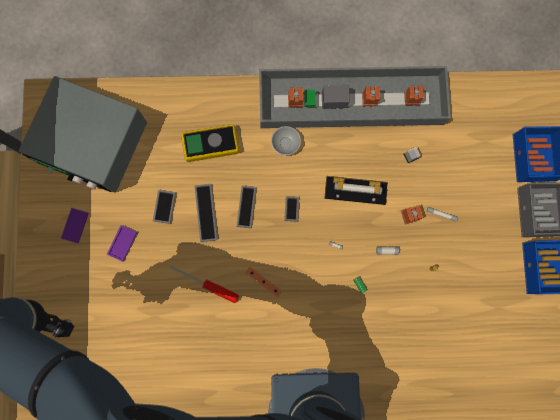

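View pics/side0.png

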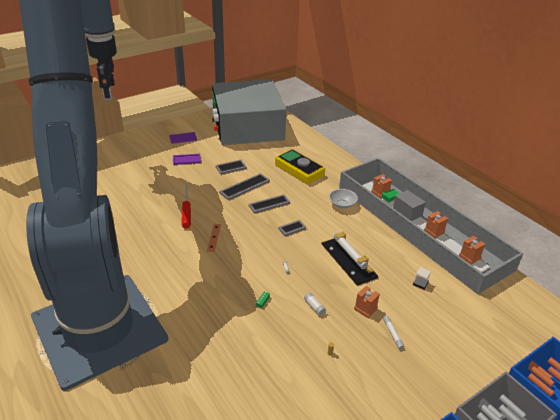

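Top view: trays fat (165,207), long (206,212), slim (247,207), small (292,208). The fuses are small (336,245), fat (388,251), slim (442,214) and long in the holder (357,187), with the insulator at (413,214). Possible confusions are the purple trays (123,243) and (75,225), the tan block (413,155), the green part (360,284), the brass piece (434,267), and the orange insulators in the bin (about y=97).

```bash
cat > h.py <<'E'
import numpy as np, cv2
from scipy.spatial.transform import Rotation as R
from plant import *
P={n:camera_params(n) for n in("top","side")}
def ray(n,u,v,z):
    p=P[n]; d=R.from_quat(p['orientation']).apply([(u-p['cx'])/p['fx'],(v-p['cy'])/p['fy'],1])
    o=np.array(p['origin']); return (o+d*(z-o[2])/d[2])
def rect(n,mask,box,z):
    """largest blob in box -> world centre on plane z, long-axis angle(deg), L, W (mm)"""
    x0,y0,x1,y1=box; m=np.zeros_like(mask); m[y0:y1,x0:x1]=mask[y0:y1,x0:x1]
    c=max(cv2.findContours(m,cv2.RETR_EXTERNAL,cv2.CHAIN_APPROX_NONE)[0],key=cv2.contourArea)
    w=np.array([ray(n,*q[0],z)[:2] for q in c])*1000
    (cx,cy),(a,b),t=cv2.minAreaRect(w.astype(np.float32))
    if a<b:a,b,t=b,a,t+90
    t=(t+90)%180-90
    return [round(float(k),1) for k in(cx,cy,t,a,b)]
def masks(im):
    h=cv2.cvtColor(im,cv2.COLOR_RGB2HSV); H,S,V=cv2.split(h)
    return dict(white=((S<70)&(V>110)).astype(np.uint8)*255, dark=((S<90)&(V<110)).astype(np.uint8)*255, orange=((H<12)&(S>120)&(V>80)).astype(np.uint8)*255)
E
python3 - <<'E'
from h import *
im=get_image("top");m=masks(im)
for k,b,z in[("fat",(150,185,180,228),.008),("long",(190,180,222,246),.008),("slim",(233,182,260,232),.008),("small",(282,194,303,224),.008)]: print("tray",k,rect("top",m["dark"],b,z))
print("holder",rect("top",m["dark"],(318,170,395,210),.008))
for k,b,z in[("small",(322,235,350,255),.005),("fat",(370,240,405,262),.011),("slim",(422,200,465,226),.007),("long",(330,176,388,198),.036)]: print("fuse",k,rect("top",m["white"],b,z))
print("ins",rect("top",m["orange"],(398,200,428,226),.053))
a=cv2.resize(im[140:290,280:480],None,fx=4,fy=4,interpolation=cv2.INTER_CUBIC)
cv2.imwrite("pics/c1.png",a[:,:,::-1])
E
```

```text
tray fat [569.4, 396.0, -9.7, 85.6, 45.6]
tray long [550.4, 282.2, 5.6, 154.7, 43.3]
tray slim [565.0, 171.0, -8.4, 113.7, 37.9]
tray small [556.8, 46.8, -5.3, 65.6, 33.7]
holder [604.8, -132.1, 82.9, 167.1, 61.1]
fuse small [454.2, -70.4, 70.3, 37.9, 7.8]
fuse fat [437.1, -209.2, 85.6, 60.2, 18.9]
fuse slim [533.8, -367.1, 70.0, 87.3, 12.5]
fuse long [606.1, -133.1, 82.8, 83.1, 17.7]
ins [528.5, -271.6, -75.0, 51.5, 38.1]
```

View pics/c1.png

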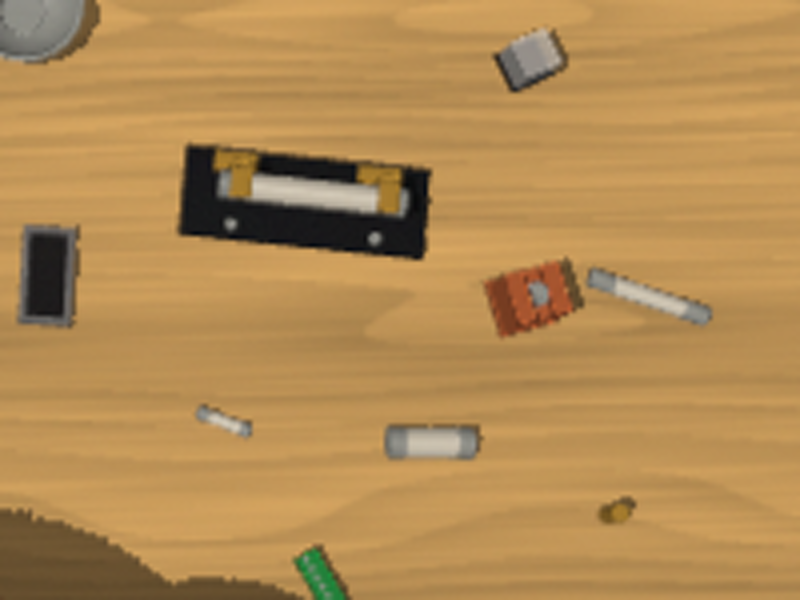

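The crop shows the four white, steel-capped fuses (sizes match the masks), the holder mouth facing the robot, and the orange-brown insulator beside the slim fuse. Positions are settled, so I'll plan the moves.

```bash
cat > plan.py <<'E'
import sys,numpy as np
from plant import sense
from scipy.spatial.transform import Rotation as R
def plan(*T):
    """targets (x,y,z mm, yaw of tool x deg) -> row per leg, each as its own call"""
    s=sense(); p=np.array(s['eef_pos'])*1000; r=R.from_quat(s['tcp_rot']); print("t",s['time_s'],"p",p.round(1),"w",round(s['grip_width'],4))
    for x,y,z,a in T:
        q=R.from_euler('z',a,degrees=True)*R.from_euler('x',180,degrees=True)
        d=r.inv().apply(np.array([x,y,z])-p); v=(r.inv()*q).as_rotvec(degrees=True)
        print((x,y,z,a),"->",d.round(1).tolist(),v.round(1).tolist()); p=np.array([x,y,z]);r=q
if __name__=="__main__": plan(*eval(sys.argv[1]))
E
python3 plan.py "[(550,150,200,110),(454,-70,110,70.3),(454,-70,28,70.3)]"
```

```text
t 0.15 p [292.7 607.9 255.7] w 0.0856
(550, 150, 200, 110) -> [-430.4, -300.8, 56.1] [-0.1, 0.0, 44.3]
(454, -70, 110, 70.3) -> [-173.9, -165.5, 90.0] [0.0, -0.0, 39.7]
(454, -70, 28, 70.3) -> [0.0, -0.0, 82.0] [0.0, 0.0, 0.0]
```

Emit:
step_arm([
  [[-430,-301,56,0,0,44.3,0],[-430,-301,56,0,0,44.3,0],[-430,-301,56,0,0,44.3,0],[-430,-301,56,0,0,44.3,0],[-430,-301,56,0,0,44.3,0],[-430,-301,56,0,0,44.3,0],[-430,-301,56,0,0,44.3,0],[-430,-301,56,0,0,44.3,0],[-430,-301,56,0,0,44.3,0],[-430,-301,56,0,0,44.3,0]],
])

```text
time_s: 1.4
eef_pos: [0.5505, 0.1474, 0.1999]
tcp_rot: [0.576, 0.818, -0.001, 0.0]
contact_force: [-0.4, 0.9, 0.3]
grip_width: 0.0856
grasp_force: 0.0
```

Emit:
step_arm([
  [[-174,-165.5,90,0,0,39.7,0.5],[-174,-165.5,90,0,0,39.7,0.5],[-174,-165.5,90,0,0,39.7,0.5],[-174,-165.5,90,0,0,39.7,0.5],[-174,-165.5,90,0,0,39.7,0.5],[-174,-165.5,90,0,0,39.7,0.5],[-174,-165.5,90,0,0,39.7,0.5],[-174,-165.5,90,0,0,39.7,0.5]],
])

```text
time_s: 2.4
eef_pos: [0.4544, -0.0683, 0.1106]
tcp_rot: [0.817, 0.577, 0.0, 0.0]
contact_force: [0.3, -0.6, -0.4]
grip_width: 0.043
grasp_force: 0.0
```

```bash
python3 plan.py "[(454,-70,28,70.3)]"; python3 - <<'E'
from h import *
a=get_image("side"); cv2.imwrite("pics/s1.png",cv2.resize(a[180:330,210:410],None,fx=4,fy=4)[:,:,::-1])
E
```

```text
t 2.4 p [454.4 -68.3 110.6] w 0.043
(454, -70, 28, 70.3) -> [-1.8, 0.1, 82.6] [0.0, -0.0, 0.2]
```

View pics/s1.png

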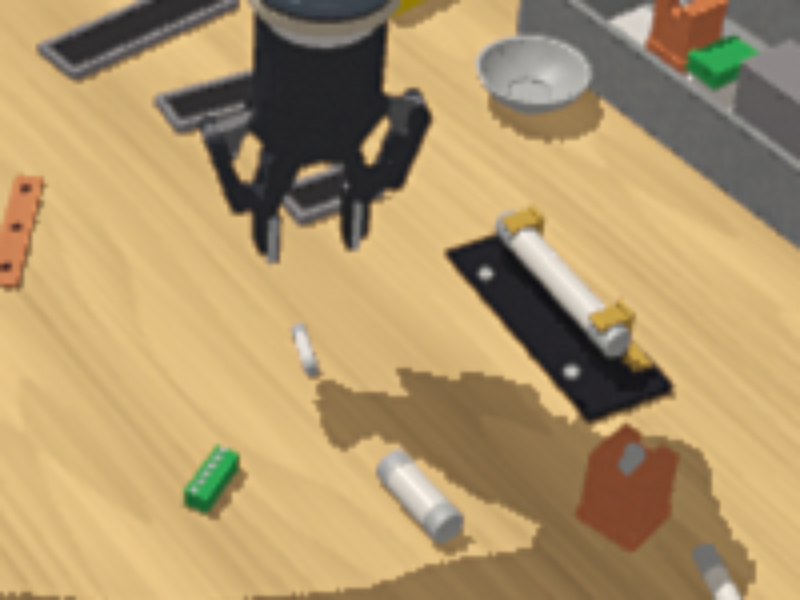

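The open gripper hangs over the small fuse (305,350 in the crop) and is lined up with it, so I'll go down and grip.

Emit:
step_arm([
  [[-1.8,0,60,0,0,0,0.5],[-1.8,0,82.5,0,0,0,0.5],[-1.8,0,82.5,0,0,0,0.5],[-1.8,0,82.5,0,0,0,1],[-1.8,0,82.5,0,0,0,1],[-1.8,0,82.5,0,0,0,1],[-1.8,0,82.5,0,0,0,1],[-1.8,0,82.5,0,0,0,1]],
])

```text
time_s: 3.45
eef_pos: [0.4538, -0.0713, 0.029]
tcp_rot: [0.818, 0.576, 0.001, 0.001]
contact_force: [-0.3, 0.1, 5.6]
grip_width: 0.0067
grasp_force: 58.8
```

```bash
python3 plan.py "[(454,-70,110,70.3),(557,47,110,174.7),(557,47,36,174.7),(557,47,110,174.7),(437,-209,110,85.6),(437,-209,29,85.6)]"
```

```text
t 3.45 p [453.8 -71.3  29. ] w 0.0067
(454, -70, 110, 70.3) -> [1.3, -0.0, -81.0] [0.1, -0.0, 0.0]
(557, 47, 110, 174.7) -> [144.9, 57.5, 0.0] [-0.0, 0.0, -104.4]
(557, 47, 36, 174.7) -> [-0.0, -0.0, 74.0] [0.0, 0.0, 0.0]
(557, 47, 110, 174.7) -> [0.0, 0.0, -74.0] [0.0, 0.0, 0.0]
(437, -209, 110, 85.6) -> [95.8, -266.0, -0.0] [0.0, -0.0, 89.1]
(437, -209, 29, 85.6) -> [0.0, -0.0, 81.0] [0.0, 0.0, 0.0]
```

Emit:
step_arm([
  [[1,0,-40,0,0,0,1],[1,0,-81,0,0,0,1],[1,0,-81,0,0,0,1]],
])

```text
time_s: 3.82
eef_pos: [0.455, -0.0705, 0.1119]
tcp_rot: [0.818, 0.576, 0.002, 0.002]
contact_force: [-0.5, 0.3, -0.4]
grip_width: 0.0066
grasp_force: 59.1
```

```bash
python3 - <<'E'
from h import *
a=get_image("side"); cv2.imwrite("pics/s2.png",cv2.resize(a[200:300,240:340],None,fx=5,fy=5)[:,:,::-1])
s=sense();print(s['grip_width'],s['grasp_force'],s['eef_pos'])
E
```

```text
0.007002274937718177 59.12693202495575 [ 0.45436523 -0.07015842  0.11053625]
```

View pics/s2.png

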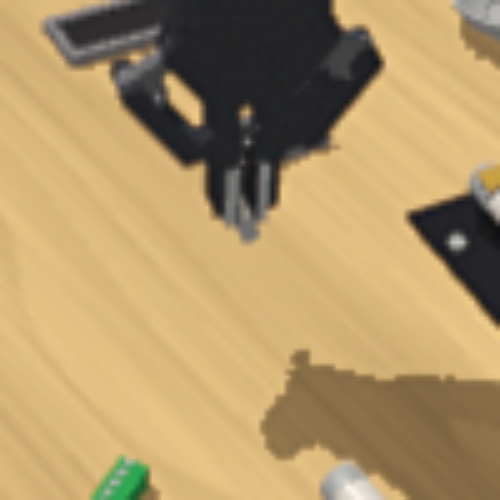

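The small fuse is held between the fingertips (about 248,232 in the crop) and gone from the bench. Next I carry it to its tray.

Emit:
step_arm([
  [[145,57.5,0,0,0,-104.4,1],[145,57.5,0,0,0,-104.4,1],[145,57.5,0,0,0,-104.4,1],[145,57.5,0,0,0,-104.4,1],[145,57.5,0,0,0,-104.4,1],[145,57.5,0,0,0,-104.4,1],[145,57.5,0,0,0,-104.4,1],[145,57.5,0,0,0,-104.4,1],[145,57.5,0,0,0,-104.4,1],[145,57.5,0,0,0,-104.4,1]],
])

```text
time_s: 5.12
eef_pos: [0.5558, 0.0467, 0.108]
tcp_rot: [0.044, 0.999, 0.0, -0.001]
contact_force: [0.4, -0.6, -0.7]
grip_width: 0.0066
grasp_force: 59.2
```

```bash
python3 plan.py "[(557,47,37,174.7)]"
```

```text
t 5.125 p [555.8  46.7 108. ] w 0.0066
(557, 47, 37, 174.7) -> [-1.3, 0.3, 70.9] [0.0, -0.1, 0.3]
```

Emit:
step_arm([
  [[-1,0,40,0,0,0,1],[-1,0,68,0,0,0,1],[-1,0,70.5,0,0,0,1],[-1,0,70.5,0,0,0,1],[-1,0,70.5,0,0,0,0.6],[-1,0,70.5,0,0,0,0.6],[-1,0,70.5,0,0,0,0.6],[-1,0,40,0,0,0,0.5],[-1,0,0,0,0,0,0.3]],
])

```text
time_s: 6.25
eef_pos: [0.5568, 0.0465, 0.1091]
tcp_rot: [0.046, 0.999, -0.0, -0.001]
contact_force: [-0.2, 0.6, 0.5]
grip_width: 0.0587
grasp_force: 0.0
```

```bash
python3 plan.py "[(437,-209,110,85.6),(437,-209,29,85.6)]"
```

```text
t 6.25 p [556.8  46.5 109.1] w 0.0587
(437, -209, 110, 85.6) -> [95.6, -265.5, -0.6] [-0.1, -0.1, 89.1]
(437, -209, 29, 85.6) -> [0.0, -0.0, 81.0] [0.0, 0.0, 0.0]
```

Emit:
step_arm([
  [[95.6,-265.5,0,0,0,89.1,0.3],[95.6,-265.5,0,0,0,89.1,0.3],[95.6,-265.5,0,0,0,89.1,0.3],[95.6,-265.5,0,0,0,89.1,0.3],[95.6,-265.5,0,0,0,89.1,0.3],[95.6,-265.5,0,0,0,89.1,0.3],[95.6,-265.5,0,0,0,89.1,0.3],[95.6,-265.5,0,0,0,89.1,0.3],[95.6,-265.5,0,0,0,89.1,0.3],[95.6,-265.5,0,0,0,89.1,0.3]],
])

```text
time_s: 7.5
eef_pos: [0.4377, -0.2088, 0.109]
tcp_rot: [0.734, 0.68, 0.0, 0.0]
contact_force: [-0.2, -0.3, 0.4]
grip_width: 0.0599
grasp_force: 0.0
```

```bash
python3 plan.py "[(437,-209,29,85.6)]"; python3 - <<'E'
from h import *
a=get_image("top"); m=masks(a)
print(rect("top",m["white"],(282,194,303,224),.009)); print(rect("top",m["dark"],(282,190,303,226),.008))
E
```

```text
t 7.5 p [ 437.7 -208.8  109. ] w 0.0599
(437, -209, 29, 85.6) -> [-0.2, -0.7, 80.0] [0.0, 0.0, 0.0]
[556.8, 46.6, -6.3, 36.5, 7.5]
[555.9, 49.0, -1.7, 61.5, 32.9]
```

The small fuse is centred in its pocket. Now the fat one.

Emit:
step_arm([
  [[0,-0.7,50,0,0,0,0.3],[0,-0.7,78,0,0,0,0.3],[0,-0.7,80,0,0,0,0.3],[0,-0.7,80,0,0,0,1],[0,-0.7,80,0,0,0,1],[0,-0.7,80,0,0,0,1],[0,-0.7,80,0,0,0,1],[0,-0.7,40,0,0,0,1],[0,-0.7,-11,0,0,0,1],[0,-0.7,-11,0,0,0,1]],
])

```text
time_s: 8.8
eef_pos: [0.4388, -0.2097, 0.1236]
tcp_rot: [0.734, 0.679, 0.002, 0.003]
contact_force: [1.0, -0.5, -1.3]
grip_width: 0.0198
grasp_force: 59.1
```

```bash
python3 plan.py "[(569,396,120,170.3),(569,396,38,170.3)]"
```

```text
t 8.8 p [ 438.8 -209.7  123.6] w 0.0198
(569, 396, 120, 170.3) -> [613.9, 83.3, 3.1] [0.2, 0.4, -84.7]
(569, 396, 38, 170.3) -> [0.0, -0.0, 82.0] [0.0, 0.0, 0.0]
```

Emit:
step_arm([
  [[614,83,0,0,0,-84.7,1],[614,83,0,0,0,-84.7,1],[614,83,0,0,0,-84.7,1],[614,83,0,0,0,-84.7,1],[614,83,0,0,0,-84.7,1],[614,83,0,0,0,-84.7,1],[614,83,0,0,0,-84.7,1],[614,83,0,0,0,-84.7,1],[614,83,0,0,0,-84.7,1],[614,83,0,0,0,-84.7,1]],
])

```text
time_s: 10.05
eef_pos: [0.5667, 0.3991, 0.1194]
tcp_rot: [0.084, 0.996, 0.0, -0.0]
contact_force: [0.3, -0.6, -1.0]
grip_width: 0.0195
grasp_force: 59.1
```

Emit:
step_arm([
  [[0,0,0,0,0,0,1],[0,0,0,0,0,0,1]],
])

```text
time_s: 10.3
eef_pos: [0.5664, 0.3964, 0.119]
tcp_rot: [0.084, 0.996, -0.001, -0.0]
contact_force: [-0.1, -0.8, 0.2]
grip_width: 0.0196
grasp_force: 59.2
```

```bash
python3 plan.py "[(569,396,37,170.3),(569,396,110,170.3),(534,-367,110,70),(534,-367,28,70)]"
```

```text
t 10.3 p [566.4 396.4 119. ] w 0.0196
(569, 396, 37, 170.3) -> [-2.7, 0.2, 82.0] [-0.1, -0.0, 0.0]
(569, 396, 110, 170.3) -> [-0.0, 0.0, -73.0] [0.0, 0.0, 0.0]
(534, -367, 110, 70) -> [-94.1, -758.0, -0.0] [0.0, -0.0, 100.3]
(534, -367, 28, 70) -> [0.0, -0.0, 82.0] [0.0, 0.0, 0.0]
```

Emit:
step_arm([
  [[-2.5,0,50,0,0,0,1],[-2.5,0,80,0,0,0,1],[-2.5,0,83.5,0,0,0,1],[-2.5,0,83.5,0,0,0,1],[-2.5,0,83.5,0,0,0,0.5],[-2.5,0,83.5,0,0,0,0.5],[-2.5,0,83.5,0,0,0,0.5],[-2.5,0,40,0,0,0,0.5],[-2.5,0,0,0,0,0,0.4]],
])

```text
time_s: 11.42
eef_pos: [0.5692, 0.3964, 0.1208]
tcp_rot: [0.085, 0.996, -0.0, -0.0]
contact_force: [0.0, -0.2, 0.6]
grip_width: 0.051
grasp_force: 0.0
```

```bash
python3 plan.py "[(560,-20,140,120),(534,-367,110,70),(534,-367,28,70)]"
```

```text
t 11.425 p [569.2 396.4 120.8] w 0.051
(560, -20, 140, 120) -> [-61.1, -412.0, -19.1] [-0.0, -0.0, 50.3]
(534, -367, 110, 70) -> [-287.5, -196.0, 30.0] [0.0, -0.0, 50.0]
(534, -367, 28, 70) -> [0.0, -0.0, 82.0] [0.0, 0.0, 0.0]
```

Emit:
step_arm([
  [[-61,-412,-19,0,0,50.3,0.4],[-61,-412,-19,0,0,50.3,0.4],[-61,-412,-19,0,0,50.3,0.4],[-61,-412,-19,0,0,50.3,0.4],[-61,-412,-19,0,0,50.3,0.4],[-61,-412,-19,0,0,50.3,0.4],[-61,-412,-19,0,0,50.3,0.4]],
])

```text
time_s: 12.3
eef_pos: [0.5597, -0.0232, 0.1394]
tcp_rot: [0.501, 0.865, -0.0, 0.001]
contact_force: [0.6, 0.1, -0.1]
grip_width: 0.0509
grasp_force: 0.0
```

Emit:
step_arm([
  [[-287.5,-196,30,0,0,50,0.4],[-287.5,-196,30,0,0,50,0.4],[-287.5,-196,30,0,0,50,0.4],[-287.5,-196,30,0,0,50,0.4],[-287.5,-196,30,0,0,50,0.4],[-287.5,-196,30,0,0,50,0.4],[-287.5,-196,30,0,0,50,0.4],[-287.5,-196,30,0,0,50,0.4]],
])

```text
time_s: 13.3
eef_pos: [0.5342, -0.3659, 0.1087]
tcp_rot: [0.819, 0.574, 0.0, -0.0]
contact_force: [-0.1, 0.1, 0.1]
grip_width: 0.0513
grasp_force: 0.0
```

```bash
python3 plan.py "[(534,-367,28,70)]"; python3 - <<'E'
from h import *
a=get_image("top"); m=masks(a)
print("fat",rect("top",m["white"],(150,185,180,228),.015))
a=get_image("side"); cv2.imwrite("pics/s3.png",cv2.resize(a[220:380,300:480],None,fx=3,fy=3)[:,:,::-1])
E
```

```text
t 13.3 p [ 534.2 -365.9  108.7] w 0.0513
(534, -367, 28, 70) -> [-1.2, 0.2, 80.7] [-0.0, -0.1, 0.0]
fat [570.1, 397.1, -1.1, 55.2, 19.0]
```

View pics/s3.png

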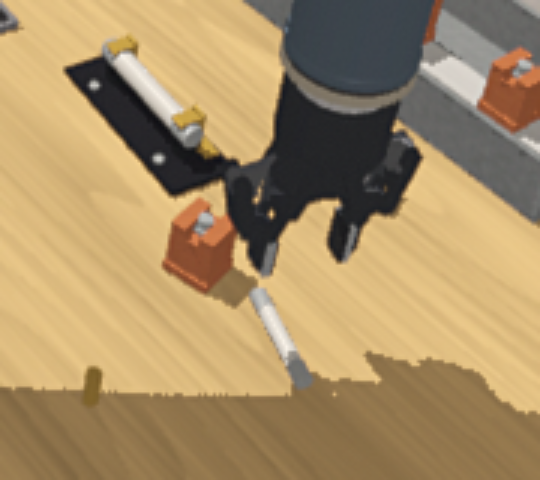

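The fat fuse is in its pocket. The fingers straddle the slim fuse (280,340 in the crop), and the insulator (200,250) stands clear of them.

Emit:
step_arm([
  [[-1,0,50,0,0,0,0.4],[-1,0,78,0,0,0,0.4],[-1,0,80,0,0,0,0.4],[-1,0,80,0,0,0,1],[-1,0,80,0,0,0,1],[-1,0,80,0,0,0,1],[-1,0,80,0,0,0,1],[-1,0,40,0,0,0,1],[-1,0,-31,0,0,0,1],[-1,0,-31,0,0,0,1]],
])

```text
time_s: 14.65
eef_pos: [0.5354, -0.3697, 0.1454]
tcp_rot: [0.819, 0.573, 0.002, 0.004]
contact_force: [-0.2, -0.1, -0.3]
grip_width: 0.0109
grasp_force: 58.8
```

```bash
python3 plan.py "[(550,0,140,120),(565,171,120,171.6),(565,171,35.5,171.6)]"
```

```text
t 14.65 p [ 535.4 -369.7  145.4] w 0.0109
(550, 0, 140, 120) -> [352.4, -113.0, 3.7] [0.4, 0.3, -50.0]
(565, 171, 120, 171.6) -> [140.6, 98.5, 20.0] [0.0, 0.0, -51.6]
(565, 171, 35.5, 171.6) -> [0.0, -0.0, 84.5] [0.0, 0.0, 0.0]
```

Emit:
step_arm([
  [[352,-113,0,0,0,-50,1],[352,-113,0,0,0,-50,1],[352,-113,0,0,0,-50,1],[352,-113,0,0,0,-50,1],[352,-113,0,0,0,-50,1],[352,-113,0,0,0,-50,1],[352,-113,0,0,0,-50,1]],
])

```text
time_s: 15.52
eef_pos: [0.5479, 0.0078, 0.1399]
tcp_rot: [0.496, 0.868, 0.001, -0.001]
contact_force: [0.3, 0.0, -0.1]
grip_width: 0.0111
grasp_force: 58.8
```

Emit:
step_arm([
  [[140.6,98.5,20,0,0,-51.6,1],[140.6,98.5,20,0,0,-51.6,1],[140.6,98.5,20,0,0,-51.6,1],[140.6,98.5,20,0,0,-51.6,1],[140.6,98.5,20,0,0,-51.6,1],[140.6,98.5,20,0,0,-51.6,1],[140.6,98.5,20,0,0,-51.6,1]],
])

```text
time_s: 16.4
eef_pos: [0.5631, 0.1719, 0.1199]
tcp_rot: [0.076, 0.997, -0.0, 0.0]
contact_force: [0.1, -0.4, -1.0]
grip_width: 0.011
grasp_force: 58.7
```

```bash
python3 plan.py "[(565,171,35.5,171.6)]"
```

```text
t 16.4 p [563.1 171.9 119.9] w 0.011
(565, 171, 35.5, 171.6) -> [-2.0, -0.6, 84.4] [-0.0, 0.0, -0.3]
```

Emit:
step_arm([
  [[-2,-0.5,50,0,0,0,1],[-2,-0.5,80,0,0,0,1],[-2,-0.5,84,0,0,0,1],[-2,-0.5,84,0,0,0,1],[-2,-0.5,84,0,0,0,0.5],[-2,-0.5,84,0,0,0,0.5],[-2,-0.5,84,0,0,0,0.5],[-2,-0.5,40,0,0,0,0.5],[-2,-0.5,-20,0,0,0,0.3]],
])

```text
time_s: 17.52
eef_pos: [0.5639, 0.1715, 0.1399]
tcp_rot: [0.073, 0.997, -0.001, -0.001]
contact_force: [1.6, 0.3, 0.3]
grip_width: 0.0588
grasp_force: 0.0
```

```bash
python3 plan.py "[(605,-132,130,82.9),(605,-132,41,82.9)]"
```

```text
t 17.525 p [563.9 171.5 139.9] w 0.0588
(605, -132, 130, 82.9) -> [-85.1, -294.3, 10.1] [-0.2, -0.1, 88.7]
(605, -132, 41, 82.9) -> [0.0, -0.0, 89.0] [0.0, 0.0, 0.0]
```

Emit:
step_arm([
  [[-85,-294,10,0,0,88.7,0.3],[-85,-294,10,0,0,88.7,0.3],[-85,-294,10,0,0,88.7,0.3],[-85,-294,10,0,0,88.7,0.3],[-85,-294,10,0,0,88.7,0.3],[-85,-294,10,0,0,88.7,0.3],[-85,-294,10,0,0,88.7,0.3],[-85,-294,10,0,0,88.7,0.3],[-85,-294,10,0,0,88.7,0.3],[-85,-294,10,0,0,88.7,0.3]],
])

```text
time_s: 18.77
eef_pos: [0.6059, -0.1313, 0.1298]
tcp_rot: [0.749, 0.663, -0.0, 0.0]
contact_force: [0.4, 0.9, -0.1]
grip_width: 0.06
grasp_force: 0.0
```

```bash
python3 plan.py "[(605,-132,41,82.9),(551,-125,41,82.9),(551,-125,130,82.9)]"; python3 - <<'E'
from h import *
a=get_image("top"); m=masks(a)
print("slim",rect("top",m["white"],(233,182,260,232),.011))
b=get_image("side")
c=np.hstack([cv2.resize(b[190:300,300:410],(400,400)),cv2.resize(a[160:260,140:310],(400,400))])
cv2.imwrite("pics/s4.png",c[:,:,::-1])
E
```

```text
t 18.775 p [ 605.9 -131.3  129.8] w 0.06
(605, -132, 41, 82.9) -> [-0.8, -0.8, 88.8] [-0.0, 0.0, 0.2]
(551, -125, 41, 82.9) -> [0.3, -54.5, -0.0] [0.0, 0.0, 0.0]
(551, -125, 130, 82.9) -> [0.0, 0.0, -89.0] [0.0, 0.0, 0.0]
slim [563.7, 172.1, -8.5, 84.2, 12.0]
```

View pics/s4.png

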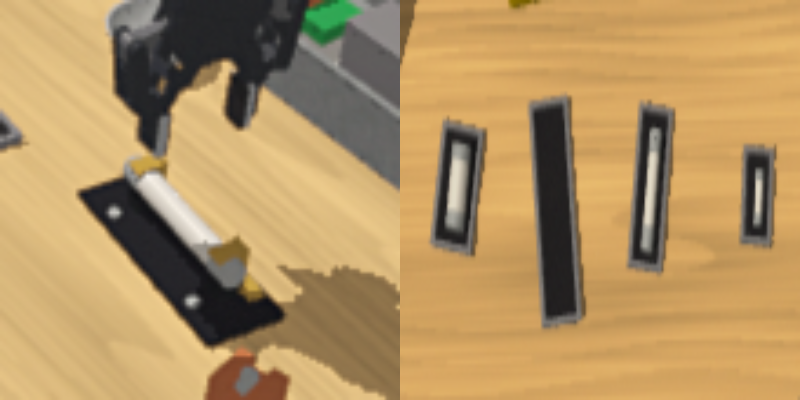

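Left half: the gripper is over the long fuse in its clips. Right half: the fat, slim and small fuses lie in their pockets and the long tray is still empty.

Emit:
step_arm([
  [[-1,-1,50,0,0,0,0.3],[-1,-1,80,0,0,0,0.3],[-1,-1,88,0,0,0,0.3],[-1,-1,88,0,0,0,0.3],[-1,-1,88,0,0,0,1],[-1,-1,88,0,0,0,1],[-1,-1,88,0,0,0,1],[-1,-1,88,0,0,0,1]],
])

```text
time_s: 19.88
eef_pos: [0.6053, -0.1324, 0.043]
tcp_rot: [0.75, 0.662, 0.001, 0.001]
contact_force: [-0.9, 0.5, 5.9]
grip_width: 0.0183
grasp_force: 58.3
```

Emit:
step_arm([
  [[0,-10,0,0,0,0,1],[0,-20,0,0,0,0,1],[0,-30,0,0,0,0,1],[0,-40,0,0,0,0,1],[0,-50,0,0,0,0,1],[0,-60,0,0,0,0,1],[0,-60,0,0,0,0,1]],
])

```text
time_s: 20.75
eef_pos: [0.5444, -0.1248, 0.0419]
tcp_rot: [0.75, 0.662, -0.0, -0.0]
contact_force: [-0.1, 0.7, -2.0]
grip_width: 0.0184
grasp_force: 58.7
```

```bash
python3 plan.py "[(548,-125,140,82.9),(550,80,140,130),(550,282,140,185.6)]"; python3 - <<'E'
from h import *
b=get_image("side")
cv2.imwrite("pics/s5.png",cv2.resize(b[190:300,290:400],(500,500))[:,:,::-1])
E
```

```text
t 20.75 p [ 544.4 -124.8   41.9] w 0.0184
(548, -125, 140, 82.9) -> [0.3, 3.5, -98.1] [-0.0, -0.0, -0.0]
(550, 80, 140, 130) -> [203.7, -23.4, -0.0] [-0.0, 0.0, -47.1]
(550, 282, 140, 185.6) -> [154.7, 129.8, 0.0] [0.0, 0.0, -55.6]
```

View pics/s5.png

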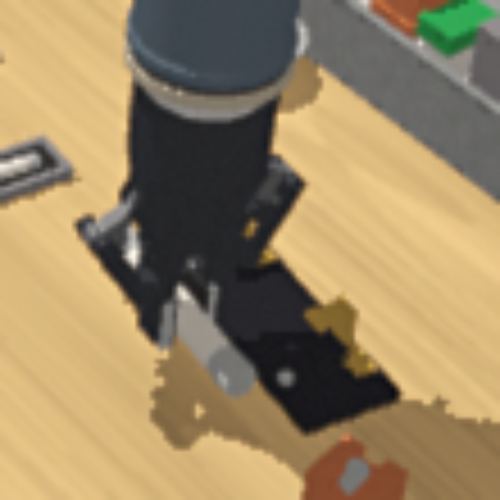

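The fuse is free of the clips and held level (210,340). I'll lift it and carry it over.

Emit:
step_arm([
  [[0,0,-50,0,0,0,1],[0,0,-98,0,0,0,1],[0,0,-98,0,0,0,1]],
])

```text
time_s: 21.18
eef_pos: [0.5476, -0.1256, 0.1432]
tcp_rot: [0.75, 0.662, 0.002, 0.003]
contact_force: [0.8, 0.4, -1.0]
grip_width: 0.0184
grasp_force: 58.8
```

Emit:
step_arm([
  [[204,-23,0,0,0,-47,1],[204,-23,0,0,0,-47,1],[204,-23,0,0,0,-47,1],[204,-23,0,0,0,-47,1],[204,-23,0,0,0,-47,1],[204,-23,0,0,0,-47,1]],
])

```text
time_s: 21.92
eef_pos: [0.5474, 0.0806, 0.1389]
tcp_rot: [0.424, 0.906, -0.0, -0.001]
contact_force: [-0.3, -0.8, -1.0]
grip_width: 0.0184
grasp_force: 58.9
```

Emit:
step_arm([
  [[154.7,130,0,0,0,-55.6,1],[154.7,130,0,0,0,-55.6,1],[154.7,130,0,0,0,-55.6,1],[154.7,130,0,0,0,-55.6,1],[154.7,130,0,0,0,-55.6,1],[154.7,130,0,0,0,-55.6,1],[154.7,130,0,0,0,-55.6,1],[154.7,130,0,0,0,-55.6,1]],
])

```text
time_s: 22.92
eef_pos: [0.5483, 0.2821, 0.1397]
tcp_rot: [-0.046, 0.999, -0.0, -0.0]
contact_force: [0.1, 0.5, -0.6]
grip_width: 0.0181
grasp_force: 58.9
```

```bash
python3 plan.py "[(550,282,35.5,185.6)]"
```

```text
t 22.925 p [548.3 282.1 139.7] w 0.0181
(550, 282, 35.5, 185.6) -> [-1.7, -0.2, 104.2] [-0.0, -0.0, -0.3]
```

Emit:
step_arm([
  [[-1.7,0,55,0,0,0,1],[-1.7,0,95,0,0,0,1],[-1.7,0,104,0,0,0,1],[-1.7,0,104,0,0,0,1],[-1.7,0,104,0,0,0,0.72],[-1.7,0,104,0,0,0,0.7],[-1.7,0,104,0,0,0,0.7],[-1.7,0,104,0,0,0,0.7]],
])

```text
time_s: 23.92
eef_pos: [0.5501, 0.2827, 0.0362]
tcp_rot: [-0.048, 0.999, 0.0, 0.0]
contact_force: [-0.2, 0.1, 0.5]
grip_width: 0.0256
grasp_force: 0.0
```

Emit:
step_arm([
  [[0,0,0,0,0,0,0.55],[0,0,0,0,0,0,0.55],[0,0,-50,0,0,0,0.55],[0,0,-110,0,0,0,0.5],[0,0,-170,0,0,0,0.5],[0,0,-170,0,0,0,0.5]],
])

```text
time_s: 24.68
eef_pos: [0.5521, 0.2839, 0.2109]
tcp_rot: [-0.048, 0.999, 0.002, 0.004]
contact_force: [-0.3, -0.2, -0.9]
grip_width: 0.0429
grasp_force: 0.0
```

```bash
python3 plan.py "[(550,-50,210,140)]"
```

```text
t 24.675 p [552.1 283.9 210.9] w 0.0429
(550, -50, 210, 140) -> [33.9, -332.2, -0.6] [0.4, 0.4, 45.5]
```

Emit:
step_arm([
  [[34,-332,0,0,0,45,0.5],[34,-332,0,0,0,45,0.5],[34,-332,0,0,0,45,0.5],[34,-332,0,0,0,45,0.5],[34,-332,0,0,0,45,0.5],[34,-332,0,0,0,45,0.5],[34,-332,0,0,0,45,0.5]],
])

```text
time_s: 25.55
eef_pos: [0.5472, -0.0532, 0.205]
tcp_rot: [0.34, 0.94, -0.001, -0.001]
contact_force: [-0.1, -0.2, 0.3]
grip_width: 0.0428
grasp_force: 0.0
```

```bash
python3 - <<'E'
from h import *
a=get_image("top"); m=masks(a)
for k,b,z in[("fat",(150,185,180,228),.015),("long",(190,180,222,246),.014),("slim",(233,182,260,232),.011)]: print(k,rect("top",m["white"],b,z))
b=get_image("side")
c=np.hstack([cv2.resize(a[170:260,140:310],(400,400)),cv2.resize(b[150:260,200:330],(400,400))])
cv2.imwrite("pics/e.png",c[:,:,::-1])
E
```

```text
fat [569.9, 396.1, -7.8, 56.9, 19.7]
long [550.6, 283.4, 5.3, 125.6, 17.6]
slim [563.7, 172.2, -8.4, 84.2, 11.8]
```

View pics/e.png

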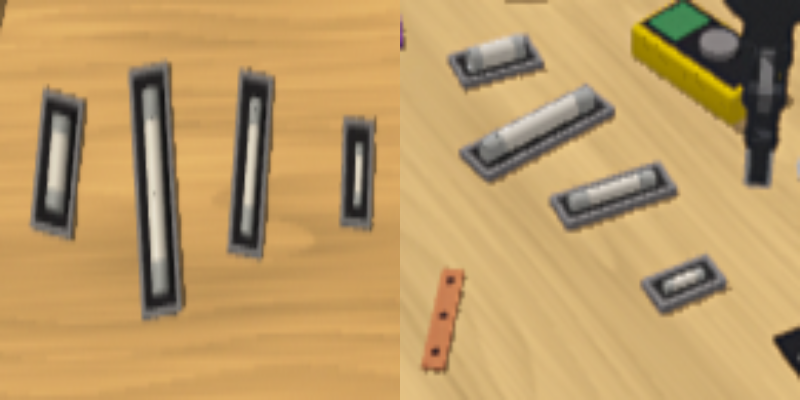

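Both views show all four fuses lying flat and centred in their own pockets. The insulator was still standing in the last pictures that showed it, and nothing has moved near it since.

```bash
python3 -c "
from plant import *
print(finish_job())"
```

```text
the job is handed in; nothing more can be done
None
```

I handed the job in at about 26 s: in the last pictures all four fuses lay flat and centred in their own trays, and the insulator was still standing when last seen; the hand-in returned no verdict.

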